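# Teach the vial crimper its new stroke

### The job

The crimping bell of the bench vial crimper has been changed, so its stroke monitor has to be taught again. Pull the crimper's lever all the way down to its stop over the master vial that stands in it, then ease it slowly back up to rest without letting it fly back. Then take the screwdriver from its post on the crimper, put its blade down through the small round hole in the top of the crimper's head and press the recessed teach button fully in; finish while still holding the screwdriver with the button held down, the vial in its seat and the loose things on the bench left where they are.

Things in the scene. Friction and masses are not known exactly. Their poses are not given: they have to be found in the camera images.
- crimper: Bench vial crimper, fixed: base plate 150 (x) x 110 (y) x 24 mm with a tab at its left front (to x = -107, y = 86), column at the back, white head with display and grey top panel (x -48 to 66, y -36 to 36, z 104 to 176 mm), bell over the vial, ball lever on the right. Origin: under the plate's centre; -x is its front (faces the robot within 0.4 rad), -y its right, z up.
- teach_hole (a point): Centre of the round hole, 12 mm in diameter with a thin steel bezel, in the 4 mm thick top panel of the crimper's head, 176 mm above the bench; in the crimper's frame at x = 26, y = 0. The hole runs straight down; the face of the teach button (17 mm round) lies 16 mm below this point. A finger does not fit.
- teach_button (a joint): Travel of the recessed teach button, m: 0 = out, 0.005 = fully in (down). Spring: about 2 N to start, 6 N fully in.
- crimp_lever (a joint): Lever angle, rad: 0 = rest (arm 42 degrees above level, pointing to the front), 1.0 = down at the stop (15 degrees below level). Damped return spring: about 3 N at the knob at rest, 12 N at the stop; let go near the bottom it flies back at over 3 rad/s, let go within 0.1 rad of rest it closes gently.
- lever_knob (a point): Centre of the lever's black ball knob, 32 mm in diameter; moves with the lever on an arc of 130 mm radius about lever_pivot in the crimper's x-z plane, at y = -54 mm. 237 mm above the bench at rest, 115 mm at the stop. Can be pinched from above across the crimper's y; it turns between the fingers as the lever swings.
- lever_pivot (a point): Axis of the lever, 150 mm above the bench, along the crimper's y; in the crimper's frame at x = 30, y = -54 mm. A wall pier, as high as the room, stands close to the robot's right (corner near x = 0.31, y = 0.01 m): keep elbow and wrist to its left.
- master_vial: Small glass vial with an aluminium crimp cap, 12 mm in diameter, 32 mm tall, standing loose in a 10 mm high round seat under the bell. Origin: centre of its underside; z up.
- vial_seat (a point): Centre of the floor of the vial's seat, fixed on the crimper.
- screwdriver: Cross-tip screwdriver, about 60 g, parked upright, blade down, in a square aluminium post (26 mm wide, top at z = 70 mm) at the crimper's left front, at x = -85, y = 62 mm in its frame; the bore is 7.5 mm wide, 62 mm deep. Its +y points up. Handle 25 mm round, 95 to 181 mm above the tip (103 to 189 above the bench); shaft 6 mm round. Origin 13 mm beside its axis, 87 mm above the tip.
- driver_tip (a point): Lower end of the screwdriver's blade, on its axis, where it makes contact (the point as drawn reaches 7 mm further).
- driver_handle (a point): A point on the axis of the screwdriver's handle, 127 mm above the tip. The handle is round and can be gripped from above at any yaw; the chromatograph's tall side stands behind and to the left, 45 degrees between +x and -y, so closing the fingers along that line (forward-right to back-left) leaves the wrist most room.
- beaker: Plastic beaker, 55 mm in diameter, 70 mm tall; bystander. Origin under its middle.
- marker_black: Black marker pen 132 mm long, 16 mm thick, lying on the bench along its own y; bystander.
- spare_cap: Screw cap, 48 mm in diameter, 26 mm tall; bystander.

How it is judged:
By the outcome, as a careful person would: the job done as asked, in the order asked, and still so for the second after the job is handed in, while the arm keeps its last pose, push and grip.
It also fails if it takes over 67 s, if anything falls off the work surface, if the arm or the gripper's body presses on something with over 40 N, if the wrist force passes 120 N, or if a joint passes its speed limit or range.

### The arm

A 6-joint arm with a two-finger parallel gripper is mounted at the origin on a cart in front of the work surface, level with it; the furniture and walls round the work are solid. World frame = base frame: x ahead of the robot, y to its left, z up, the work surface at z = 0. Lengths are in m, angles in rad, forces in N, time in s.
With the tool pointing down it reaches from about 0.375 to 0.925 m from the base axis. Payload 5.7 kg.
Tool frame: the origin (TCP) lies midway between the tips of the shut fingers; the grasp point (between the pads) lies 19 mm behind it; z points along the fingers, y is the line along which they close (so a half turn about z gives the same grasp; the last joint's range is limited). The gripper opens to 88 mm and grips with 3 to 60 N. Pads are 20 mm wide; open, the fingers measure 115 mm over their backs; the gripper's body (75 mm by 178 mm) begins 61 mm behind the grasp point.
Start: joints at [1.075, 0.359, 1.51, -0, 1.272, -0.115], TCP at [0.223, 0.557, 0.223] pointing down, gripper open.
Joint ranges: [-2.97, 2.97], [-1.01, 2.36], [0.21, 2.38], [-0.96, 4.11], [0.2, 2.71], [-2.98, 2.98]. Speed limits (rad/s): [2.39, 2.39, 3.14, 3.14, 3.14, 3.14].

### API

Orientations are given as a unit quaternion [x, y, z, w].
In Python, from rig import bot, camrig, ticket, get_state gives the robot as it stands (bot), with the cameras (camrig), the readings as plain functions and the job (ticket).
- The arm moves only by the tool drive_effector, called after "Emit:" by a JSON object that holds its "name" and its "arguments", one argument or row to a line. Schema: {"type":"object","properties":{"deltas":{"type":"array","items":{"type":"array","prefixItems":[{"type":"array","items":{"type":"number"},"minItems":3,"maxItems":3},{"type":"array","items":{"type":"number"},"minItems":3,"maxItems":3}],"minItems":2,"maxItems":2},"minItems":1,"maxItems":20},"aperture":{"type":"number"},"only":{"type":"string"},"quiet":{"type":"boolean"},"lines":{"type":"string"}},"required":["deltas"],"additionalProperties":false}. deltas is a list of rows, 1 to 20 of them, each written [[dx, dy, dz], [rx, ry, rz]]: dx, dy, dz in m, then a rotation vector rx, ry, rz in rad; each row shifts and turns the commanded pose from where the row before left it, along the tool's axes as they then stand; what a row does not reach is not made up. A row lasts 1/12 s, in which the tool goes at most 0.0417 m and 0.125 rad, less where a joint would pass 70% of its speed; a pose out of reach is approached as far as the arm can. aperture is the opening from 0.0 (shut) to 1.0 (fully open), set as the call begins (left out keeps the last). The fingers move at their own pace and stop on an object; the grip force is fixed at half the most. Time passes only in rows, so rows that do not move let the fingers close. The tool returns the time, the measured TCP pose, the force, the opening and the grip force at its end. only (a regular expression) keeps the lines of the reply that match it, lines (a string "A,B") keeps lines A to B, and quiet returns only ok. Input that does not fit is refused with a message, and nothing moves.
- get_state(): the state, without advancing time (a new reading comes with each control period).
- camrig.get_image(name): name is "scene" or "top" or "wrist"; returns a dict with "color" (420x560x3 uint8, red, green, blue), "fx", "fy", "cx", "cy" (pixels), "world_from_camera" (4x4, takes a point from camera to world coordinates); the wrist camera has in their place "hand_eye" (4x4, takes a point from camera to tool coordinates, whose origin is the TCP and whose axes are the flange's). Camera axes: x right, y up, looking along -z (the intrinsics and any distortion apply to the point x, -y, -z); pixel columns grow to the right and rows downward; lengths in m; the calibration is good to about 2 mm. A picture is of the moment at which its call begins: read the wrist's pose just before it. There is no depth.
- ticket.sign_off(): hands the job in; it is judged then, once.
The state is a dict: "time": time; "q": joint angles; "qvel": joint speeds; "effort": joint torques, N m; "tool_pos": TCP position; "tool_rot": TCP orientation; "contact_force": force on the tool from outside, world axes, zero at the start; "moment": the same for the moment, N m; "grip_width": opening from 0.0 (shut) to 1.0 (fully open); "grip_force": force on a finger pad.
Only numpy, scipy, OpenCV 4.12 (cv2) and the standard library are available. Lean on these libraries where they do the work, as an engineer would, in place of code of your own. Each camera call takes 0.05 s, during which the arm holds its last target. There are 200 camera calls.

## Working session

There is one attempt and no reset: what is moved stays moved. The work goes in short steps, Python scripts to look and compute and a tool call to move; the robot and the scene stay as the last step left them, time stands still between calls to the robot, and variables do not carry over. Pictures are saved under pics/ and viewed, at most 10 in all, crops included, and the job is handed in when it is done.

```bash
ls; mkdir -p pics; python3 - <<'E'
from rig import bot, camrig, ticket, get_state
import cv2,numpy as np
s=get_state();print({k:np.round(v,3).tolist() for k,v in s.items()})
for n in("scene","top"):
    im=camrig.get_image(n);cv2.imwrite(f"pics/{n}0.png",im["color"][...,::-1])
    print(n,im["fx"],im["cx"],im["cy"],np.round(im["world_from_camera"],3).tolist(),[k for k in im])
E
```

```text
pics
rig.py
{'time': 0.0, 'q': [1.075, 0.359, 1.511, 0.0, 1.272, -0.115], 'qvel': [-0.001, 0.001, -0.002, -0.0, 0.001, 0.001], 'effort': [0.001, -51.536, -27.072, 0.068, 0.035, -0.0], 'tool_pos': [0.223, 0.556, 0.222], 'tool_rot': [0.189, 0.982, -0.001, -0.0], 'contact_force': [0.033, 0.537, 0.817], 'moment': [-0.009, 0.006, 0.06], 'grip_force': 0.0, 'grip_width': 1.006}
scene 451.30849355101685 280.32392424943396 207.60796337627906 [[-0.525, 0.398, -0.752, -0.145], [-0.851, -0.23, 0.472, 0.549], [0.015, 0.888, 0.459, 0.533], [0.0, 0.0, 0.0, 1.0]] ['color', 'fx', 'fy', 'cx', 'cy', 'world_from_camera']
top 518.4601621676769 290.29794115739475 207.43377650838275 [[-0.32, 0.867, -0.381, 0.171], [-0.947, -0.296, 0.122, 0.252], [-0.007, 0.4, 0.917, 0.928], [0.0, 0.0, 0.0, 1.0]] ['color', 'fx', 'fy', 'cx', 'cy', 'world_from_camera']
```

View pics/scene0.png

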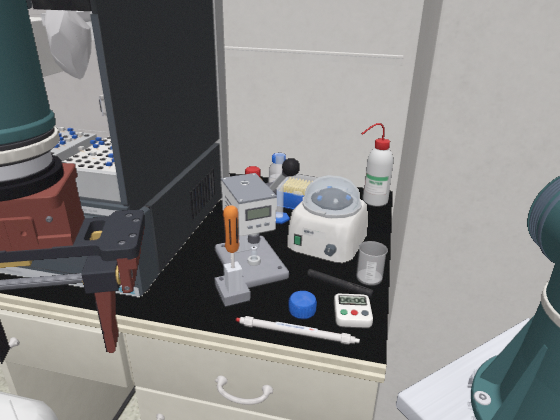

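View pics/top0.png

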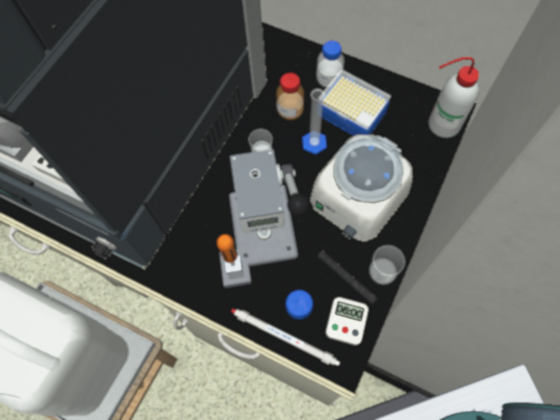

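Scene view: knob at about (290,167), orange handle at (231,228), head top hole near (243,182). Top view: knob at (299,203), hole at (255,174), handle top at (226,242), with a centrifuge right of the lever. Next I'll enlarge and measure.

```bash
cat > h.py <<'E'
import numpy as np,cv2
from rig import bot, camrig, ticket, get_state
from scipy.spatial.transform import Rotation as R
def ray(im,u,v):
    T=np.array(im["world_from_camera"]);d=np.array([(u-im["cx"])/im["fx"],-(v-im["cy"])/im["fy"],-1.]);d=T[:3,:3]@d
    return T[:3,3],d/np.linalg.norm(d)
def onz(im,u,v,z):
    o,d=ray(im,u,v);return o+d*(z-o[2])/d[2]
def tri(a,pa,b,pb):
    o,d=ray(a,*pa);p,e=ray(b,*pb)
    t=np.linalg.lstsq(np.c_[d,-e],p-o,rcond=None)[0];x,y=o+t[0]*d,p+t[1]*e
    return (x+y)/2,np.linalg.norm(x-y)
def proj(im,P):
    T=np.array(im["world_from_camera"]);c=T[:3,:3].T@(np.asarray(P)-T[:3,3])
    return im["cx"]-im["fx"]*c[0]/c[2],im["cy"]+im["fy"]*c[1]/c[2]
E
python3 - <<'E'
from h import *
S=camrig.get_image("scene");T=camrig.get_image("top")
a=cv2.resize(S["color"][140:310,200:310],None,fx=3.4,fy=3.4,interpolation=cv2.INTER_CUBIC)
b=cv2.resize(T["color"][140:300,205:320],None,fx=3.6,fy=3.6,interpolation=cv2.INTER_CUBIC)
h=max(a.shape[0],b.shape[0]);c=np.zeros((h,a.shape[1]+b.shape[1],3),np.uint8);c[:a.shape[0],:a.shape[1]]=a;c[:b.shape[0],a.shape[1]:]=b
print(a.shape,b.shape);cv2.imwrite("pics/crop1.png",c[...,::-1])
for n,I in(("S",S),("T",T)):
    hsv=cv2.cvtColor(I["color"],cv2.COLOR_RGB2HSV)
    m=cv2.inRange(hsv,(5,150,100),(18,255,255));k,l,st,ce=cv2.connectedComponentsWithStats(m)
    print(n,[(st[i].tolist(),ce[i].round(1).tolist()) for i in range(1,k) if st[i,4]>40])
    g=cv2.inRange(hsv,(0,0,0),(179,255,45))
    x0,y0=(280,155) if n=="S" else (286,190)
    w=m=g[y0:y0+26,x0:x0+28];k,l,st,ce=cv2.connectedComponentsWithStats(w)
    print([(st[i].tolist(),(ce[i]+[x0,y0]).round(1).tolist()) for i in range(1,k) if st[i,4]>10])
E
```

```text
(578, 374, 3) (576, 414, 3)
S [([223, 206, 15, 47, 486], [230.3, 227.8])]
[([2, 7, 17, 14, 139], [290.3, 169.7])]
T [([217, 234, 19, 28, 321], [225.9, 245.3])]
[([1, 0, 27, 26, 445], [301.1, 203.7])]
```

View pics/crop1.png

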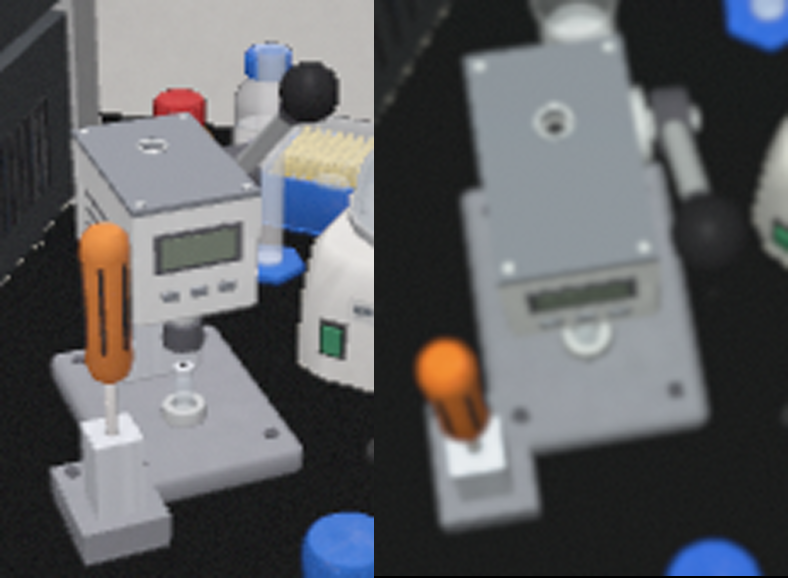

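Crop: scene hole (244.4,182.6), knob (290.9,166.8), post top (232,266.7). Top: hole (254.4,173.2), knob (297.7,203.5), post top (233.5,264), and the four panel screws.

```bash
python3 - <<'E'
from h import *
S=camrig.get_image("scene");T=camrig.get_image("top")
s=lambda x,y:((x+.5)/3.4-.5+200,(y+.5)/3.4-.5+140)
t=lambda x,y:((x-374+.5)/3.6-.5+205,(y+.5)/3.6-.5+140)
np.set_printoptions(precision=4,suppress=True)
P={}
for n,a,b,z in(("hole",(152,146),(553,121),.176),("knob",(310,92),(709,230),.237),("post",(110,432),(478,448),.07),("bl",(82,133),(480,66),.176),("br",(184,118),(608,48),.176),("fr",(248,187),(643,247),.176),("fl",(140,205),(507,268),.176)):
    A,B=onz(S,*s(*a),z),onz(T,*t(*b),z);p,g=tri(S,s(*a),T,t(*b));P[n]=(A+B)/2;print(n,A[:2],B[:2],p,g)
d=[("post","hole"),("knob","hole")]
loc={"hole":(26,0),"post":(-85,62),"knob":(30-130*np.cos(np.radians(42)),-54)}
A=np.array([loc[k] for k in loc])/1e3;B=np.array([P[k][:2] for k in loc])
a=A-A.mean(0);b=B-B.mean(0);yaw=np.arctan2((a[:,0]*b[:,1]-a[:,1]*b[:,0]).sum(),(a*b).sum())
c,q=np.cos(yaw),np.sin(yaw);M=np.array([[c,-q],[q,c]]);o=B.mean(0)-M@A.mean(0)
print("yaw",yaw,"o",o,"res",A@M.T+o-B, (A@M.T+o))
f=P["bl"]+P["br"]-P["fl"]-P["fr"];g=P["bl"]+P["fl"]-P["br"]-P["fr"];print("yaw2",np.arctan2(f[1],f[0]),np.arctan2(-g[0],g[1]),np.linalg.norm(f)/2,np.linalg.norm(g)/2)
w=camrig.get_image("wrist");print(w["fx"],w["cx"],w["cy"],w["hand_eye"].round(3).tolist())
E
```

```text
hole [0.5642 0.1869] [0.5603 0.1875] [0.5598 0.1883 0.1779] 0.0015162428859197138
knob [0.4627 0.1478] [0.4609 0.1475] [0.4611 0.1481 0.2375] 0.001374287271442861
post [0.4623 0.2675] [0.4585 0.2643] [0.4597 0.2662 0.0706] 0.004696904927415138
bl [0.6004 0.2133] [0.5983 0.2109] [0.5994 0.2121 0.1758] 0.0030411459498837787
br [0.5906 0.1519] [0.5882 0.1524] [0.5879 0.1529 0.1771] 0.0007914490161118474
fr [0.4912 0.1671] [0.4881 0.1684] [0.4875 0.1689 0.1779] 0.0008026241814762351
fl [0.5007 0.2272] [0.4978 0.2278] [0.4974 0.2283 0.1776] 0.001007560962590609
yaw -0.14863420793768076 o [0.5358 0.1914] res [[-0.0007  0.0004]
 [ 0.0006 -0.0006]
 [ 0.0002  0.0002]] [[0.5616 0.1876]
 [0.461  0.2653]
 [0.462  0.1479]]
yaw2 -0.1539679520031498 -0.16175180053813212 0.10112707754164056 0.06064141816282446
292.7152279465847 281.8367651394552 207.19683044293114 [[-0.001, 0.965, 0.264, 0.073], [1.0, 0.001, 0.001, 0.001], [0.001, 0.264, -0.965, -0.161], [0.0, 0.0, 0.0, 1.0]]
```

```bash
cat >> h.py <<'E'
O=np.array([.5358,.1914]);Y=-.152
def c2w(x,y): return O+np.array([[np.cos(Y),-np.sin(Y)],[np.sin(Y),np.cos(Y)]])@[x/1e3,y/1e3]
def w2c(p): return np.array([[np.cos(Y),np.sin(Y)],[-np.sin(Y),np.cos(Y)]])@(np.asarray(p)[:2]-O)*1e3
def st(p=None):
    s=get_state();t=np.array(s["tool_pos"]);r=R.from_quat(s["tool_rot"])
    print(round(s["time"],2),t.round(4),"grip",round(s["grip_width"],3),round(s["grip_force"],1),"F",np.round(s["contact_force"],1),"x",r.as_matrix()[:,0].round(3),"z",r.as_matrix()[:,2].round(3))
    if p is not None: print("tool delta",r.inv().apply(np.asarray(p)-t).round(4))
E
python3 - <<'E'
from h import *
T=camrig.get_image("top")
for n,u,v,z in(("chrom corner",155,262,0),("chrom back",250,90,0),("cent left",313,197,.03),("cent left",313,197,.08),("cent front",350,236,.03),("lid",335,165,.1),("lid",335,165,.14)):
    p=onz(T,u,v,z);print(n,z,p.round(3),w2c(p).round(0))
E
```

```text
chrom corner 0 [0.533 0.403 0.   ] [-35. 209.]
chrom back 0 [0.848 0.122 0.   ] [319. -21.]
cent left 0.03 [0.551 0.084 0.03 ] [  31. -104.]
cent left 0.08 [0.53  0.094 0.08 ] [  9. -98.]
cent front 0.03 [0.454 0.046 0.03 ] [ -58. -156.]
lid 0.1 [0.568 0.038 0.1  ] [  55. -146.]
lid 0.14 [0.549 0.049 0.14 ] [  35. -139.]
```

Emit:
{"name": "drive_effector", "arguments": {
  "deltas": [
    [[0,0,-0.04],[0,0,-0.115]],
    [[0,0,-0.04],[0,0,-0.115]],
    [[0,0,-0.02],[0,0,0]],
    [[0,-0.04,0],[0,0,0]],
    [[0,-0.04,0],[0,0,0]],
    [[0,-0.04,0],[0,0,0]],
    [[0,-0.04,0],[0,0,0]],
    [[0,-0.04,0],[0,0,0]]
  ],
  "aperture": 0.6
}}

```text
time: 1.07
tool_pos: [0.1923, 0.3575, 0.3225]
tool_rot: [0.075, 0.997, -0.0, 0.0]
contact_force: [-0.0, 0.2, 1.0]
grip_width: 0.6
grip_force: 0.0
```

```bash
python3 -c "
from h import *
k=c2w(30-130*np.cos(np.radians(42)),-54);print(k);st([*k,.218])"
```

```text
[0.46178273 0.14810821]
1.07 [0.1923 0.3575 0.3225] grip 0.6 0.0 F [-0.   0.2  1. ] x [-0.989  0.15  -0.   ] z [ 0. -0. -1.]
tool delta [-0.2978 -0.1667  0.1046]
```

Emit:
{"name": "drive_effector", "arguments": {
  "deltas": [
    [[-0.034,-0.02,0],[0,0,0]],
    [[-0.034,-0.02,0],[0,0,0]],
    [[-0.034,-0.02,0],[0,0,0]],
    [[-0.034,-0.02,0],[0,0,0]],
    [[-0.034,-0.02,0],[0,0,0]],
    [[-0.034,-0.02,0],[0,0,0]],
    [[-0.034,-0.02,0],[0,0,0]],
    [[-0.034,-0.02,0],[0,0,0]],
    [[-0.026,-0.007,0],[0,0,0]],
    [[0,0,0.02],[0,0,0]],
    [[0,0,0],[0,0,0]],
    [[0,0,0],[0,0,0]]
  ]
}}

```text
time: 2.07
tool_pos: [0.4613, 0.1491, 0.3018]
tool_rot: [0.076, 0.997, -0.0, -0.002]
contact_force: [0.9, 0.0, -0.6]
grip_width: 0.599
grip_force: 0.0
```

```bash
python3 - <<'E'
from h import *
k=c2w(30-130*np.cos(np.radians(42)),-54);st([*k,.218])
w=camrig.get_image("wrist");s=get_state()
cv2.imwrite("pics/w1.png",w["color"][...,::-1])
E
```

```text
2.07 [0.4613 0.1491 0.3018] grip 0.599 0.0 F [ 0.9  0.  -0.6] x [-0.989  0.151  0.003] z [-0.003 -0.    -1.   ]
tool delta [-0.0009 -0.0008  0.0838]
```

View pics/w1.png

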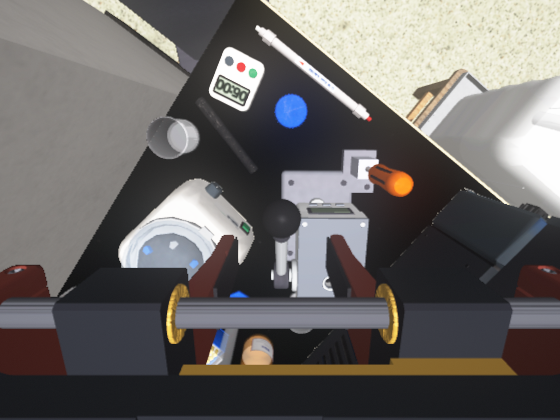

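The wrist view shows the knob at (282,218), on the fingers' centre plane. The ray agrees with my estimate to within 2 mm, so I'll descend and close.

Emit:
{"name": "drive_effector", "arguments": {
  "deltas": [
    [[0,0,0.03],[0,0,0]],
    [[0,0,0.03],[0,0,0]],
    [[0,0,0.024],[0,0,0]],
    [[0,0,0],[0,0,0]],
    [[0,0,0],[0,0,0]]
  ]
}}

```text
time: 2.53
tool_pos: [0.4613, 0.1499, 0.2189]
tool_rot: [0.075, 0.997, -0.0, -0.001]
contact_force: [0.3, -0.6, 0.5]
grip_width: 0.603
grip_force: 0.0
```

Emit:
{"name": "drive_effector", "arguments": {
  "deltas": [
    [[0,0,0],[0,0,0]],
    [[0,0,0],[0,0,0]],
    [[0,0,0],[0,0,0]],
    [[0,0,0],[0,0,0]],
    [[0,0,0],[0,0,0]],
    [[0,0,0],[0,0,0]],
    [[0,0,0],[0,0,0]],
    [[0,0,0],[0,0,0]]
  ],
  "aperture": 0.0
}}

```text
time: 3.2
tool_pos: [0.463, 0.1481, 0.2199]
tool_rot: [0.075, 0.997, -0.001, 0.001]
contact_force: [-1.1, -5.4, 4.6]
grip_width: 0.349
grip_force: 30.0
```

```bash
python3 - <<'E'
from h import *
st()
# arc, tool frame x=-crimper x, z=down : start at theta=0
for th in np.linspace(0,1.0,11):
    a=np.radians(42)-th; print(round(th,2), (130*(np.cos(a)-np.cos(np.radians(42)))).round(1), (130*(np.sin(np.radians(42))-np.sin(a))).round(1))
E
```

```text
3.2 [0.463  0.1481 0.2199] grip 0.349 30.0 F [-1.1 -5.4  4.6] x [-0.989  0.15  -0.002] z [ 0.002 -0.002 -1.   ]
0.0 0.0 0.0
0.1 8.2 10.1
0.2 15.4 20.9
0.3 21.4 32.4
0.4 26.2 44.5
0.5 29.9 57.0
0.6 32.2 69.7
0.7 33.3 82.7
0.8 33.1 95.7
0.9 31.6 108.6
1.0 28.8 121.3
```

Emit:
{"name": "drive_effector", "arguments": {
  "deltas": [
    [[0.004,-0.001,0.005],[0,0,0]],
    [[0.004,0,0.005],[0,0,0]],
    [[0.0036,0,0.0054],[0,0,0]],
    [[0.0036,0,0.0054],[0,0,0]],
    [[0.003,0,0.0058],[0,0,0]],
    [[0.003,0,0.0058],[0,0,0]],
    [[0.0024,0,0.006],[0,0,0]],
    [[0.0024,0,0.006],[0,0,0]],
    [[0.0018,0,0.0062],[0,0,0]],
    [[0.0018,0,0.0062],[0,0,0]],
    [[0,0,0],[0,0,0]]
  ]
}}

```text
time: 4.12
tool_pos: [0.4342, 0.1527, 0.1628]
tool_rot: [0.075, 0.997, -0.0, 0.001]
contact_force: [-1.2, -3.3, 7.6]
grip_width: 0.351
grip_force: 30.0
```

Emit:
{"name": "drive_effector", "arguments": {
  "deltas": [
    [[0.0012,0,0.0064],[0,0,0]],
    [[0.0012,0,0.0064],[0,0,0]],
    [[0.0006,0,0.0065],[0,0,0]],
    [[0.0005,0,0.0065],[0,0,0]],
    [[-0.0001,0,0.0065],[0,0,0]],
    [[-0.0001,0,0.0065],[0,0,0]],
    [[-0.0007,0,0.0065],[0,0,0]],
    [[-0.0008,0,0.0064],[0,0,0]],
    [[-0.0014,0,0.0064],[0,0,0]],
    [[-0.0014,0,0.0063],[0,0,0]],
    [[-0.0005,0,0.002],[0,0,0]],
    [[0,0,0],[0,0,0]]
  ]
}}

```text
time: 5.12
tool_pos: [0.4352, 0.1525, 0.0965]
tool_rot: [0.075, 0.997, -0.0, 0.0]
contact_force: [-2.9, -2.2, 11.9]
grip_width: 0.349
grip_force: 30.0
```

```bash
python3 -c "
from h import *
k=c2w(30-130*np.cos(np.radians(15.3)),-54);print(k);st([*k,.115-.019])"
```

```text
[0.43333096 0.15246649]
5.12 [0.4352 0.1525 0.0965] grip 0.349 30.0 F [-2.9 -2.2 11.9] x [-0.989  0.15  -0.001] z [ 0.001 -0.    -1.   ]
tool delta [ 0.0019 -0.0003  0.0005]
```

Emit:
{"name": "drive_effector", "arguments": {
  "deltas": [
    [[-0.0005,0,0.002],[0,0,0]],
    [[-0.0005,0,0.002],[0,0,0]],
    [[0,0,0],[0,0,0]]
  ]
}}

```text
time: 5.37
tool_pos: [0.4363, 0.1524, 0.0928]
tool_rot: [0.075, 0.997, -0.0, 0.001]
contact_force: [-3.2, -1.4, 11.8]
grip_width: 0.35
grip_force: 30.0
```

Emit:
{"name": "drive_effector", "arguments": {
  "deltas": [
    [[-0.0005,0,0.002],[0,0,0]],
    [[0,0,0],[0,0,0]],
    [[0,0,0],[0,0,0]]
  ]
}}

```text
time: 5.62
tool_pos: [0.4368, 0.1523, 0.091]
tool_rot: [0.075, 0.997, -0.0, 0.001]
contact_force: [-3.0, -2.4, 11.9]
grip_width: 0.347
grip_force: 30.0
```

```bash
python3 - <<'E'
from h import *
S=camrig.get_image("scene");T=camrig.get_image("top")
k=[*c2w(30-130*np.cos(np.radians(15.3)),-54),.115]
a,b=proj(S,k),proj(T,k);print(a,b)
f=lambda I,p:cv2.resize(I["color"][int(p[1])-45:int(p[1])+45,int(p[0])-32:int(p[0])+32],None,fx=6,fy=6,interpolation=cv2.INTER_CUBIC)
cv2.imwrite("pics/stop.png",np.hstack([f(S,a),f(T,b)])[...,::-1])
E
```

```text
(np.float64(295.76493503891186), np.float64(235.42908268769017)) (np.float64(299.82046331346635), np.float64(248.82963342615204))
```

View pics/stop.png

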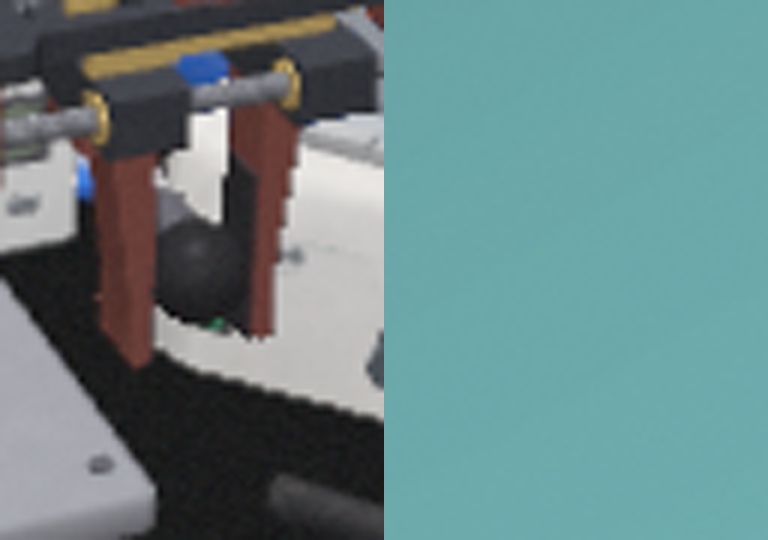

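The ball in the picture is at about (296.6,234.6) against (295.8,235.4) predicted for the stop, so it is near the stop. The fingers are slipping on it at about 12 N, though, so I can't be sure it got there. I'll ease it back up, then repeat the stroke by pressing from above with closed fingertips, which can't slip.

Emit:
{"name": "drive_effector", "arguments": {
  "deltas": [
    [[0.0009,0,-0.0042],[0,0,0]],
    [[0.0009,0,-0.0042],[0,0,0]],
    [[0.0009,0,-0.0042],[0,0,0]],
    [[0.0005,0,-0.0043],[0,0,0]],
    [[0.0005,0,-0.0043],[0,0,0]],
    [[0.0005,0,-0.0043],[0,0,0]],
    [[0,0,-0.0043],[0,0,0]],
    [[0,0,-0.0043],[0,0,0]],
    [[0,0,-0.0043],[0,0,0]],
    [[-0.0004,0,-0.0043],[0,0,0]],
    [[-0.0004,0,-0.0043],[0,0,0]],
    [[-0.0004,0,-0.0043],[0,0,0]],
    [[-0.0008,0,-0.0042],[0,0,0]],
    [[-0.0008,0,-0.0042],[0,0,0]],
    [[-0.0008,0,-0.0042],[0,0,0]]
  ]
}}

```text
time: 6.97
tool_pos: [0.4376, 0.1522, 0.1553]
tool_rot: [0.075, 0.997, -0.0, 0.002]
contact_force: [2.0, -3.4, 5.6]
grip_width: 0.35
grip_force: 30.0
```

Emit:
{"name": "drive_effector", "arguments": {
  "deltas": [
    [[-0.0012,0,-0.0042],[0,0,0]],
    [[-0.0012,0,-0.0042],[0,0,0]],
    [[-0.0012,0,-0.0042],[0,0,0]],
    [[-0.0016,0,-0.004],[0,0,0]],
    [[-0.0016,0,-0.004],[0,0,0]],
    [[-0.0016,0,-0.004],[0,0,0]],
    [[-0.002,0,-0.0038],[0,0,0]],
    [[-0.002,0,-0.0038],[0,0,0]],
    [[-0.002,0,-0.0038],[0,0,0]],
    [[-0.0024,0,-0.0036],[0,0,0]],
    [[-0.0024,0,-0.0036],[0,0,0]],
    [[-0.0024,0,-0.0036],[0,0,0]],
    [[-0.0027,0,-0.0034],[0,0,0]],
    [[-0.0027,0,-0.0034],[0,0,0]],
    [[-0.0027,0,-0.0034],[0,0,0]],
    [[0,0,0],[0,0,0]]
  ]
}}

```text
time: 8.3
tool_pos: [0.4636, 0.148, 0.2086]
tool_rot: [0.076, 0.997, -0.0, -0.002]
contact_force: [4.5, -0.6, -14.1]
grip_width: 0.349
grip_force: 30.0
```

```bash
python3 -c "
from h import *
k=c2w(30-130*np.cos(np.radians(42)),-54);st([*k,.237+.016])"
```

```text
8.3 [0.4636 0.148  0.2086] grip 0.349 30.0 F [  4.5  -0.6 -14.1] x [-0.989  0.151  0.004] z [-0.004 -0.    -1.   ]
tool delta [ 0.002  -0.0002 -0.0444]
```

Emit:
{"name": "drive_effector", "arguments": {
  "deltas": [
    [[0,0,0.002],[0,0,0]],
    [[0,0,0],[0,0,0]],
    [[0,0,0],[0,0,0]],
    [[0,0,0],[0,0,0]],
    [[0,0,-0.03],[0,0,0]],
    [[0,0,-0.03],[0,0,0]],
    [[0,0,-0.012],[0,0,0]],
    [[0,0,0],[0,0,0]]
  ],
  "aperture": 0.6
}}

```text
time: 8.97
tool_pos: [0.467, 0.1487, 0.284]
tool_rot: [0.075, 0.997, 0.001, 0.003]
contact_force: [1.0, 0.2, -0.8]
grip_width: 0.603
grip_force: 0.0
```

Emit:
{"name": "drive_effector", "arguments": {
  "deltas": [
    [[0,0,0],[0,0,0]],
    [[0,0,0],[0,0,0]],
    [[0,0,0],[0,0,0]],
    [[0,0,0],[0,0,0]],
    [[0,0,0],[0,0,0]],
    [[0,0,0],[0,0,0]],
    [[0,0,0],[0,0,0]],
    [[0,0,0],[0,0,0]]
  ],
  "aperture": 0.0
}}

```text
time: 9.63
tool_pos: [0.4648, 0.148, 0.2802]
tool_rot: [0.075, 0.997, -0.0, -0.0]
contact_force: [-0.4, -0.0, -0.6]
grip_width: 0.031
grip_force: 0.0
```

```bash
python3 -c "
from h import *
k=c2w(30-130*np.cos(np.radians(42)),-54);st([*k,.237+.016])
I=camrig.get_image('top');cv2.imwrite('pics/x.png',I['color'][...,::-1])"
```

```text
9.63 [0.4648 0.148  0.2802] grip 0.031 0.0 F [-0.4 -0.  -0.6] x [-0.989  0.15   0.   ] z [-0. -0. -1.]
tool delta [ 0.0029 -0.0004  0.0272]
```

Emit:
{"name": "drive_effector", "arguments": {
  "deltas": [
    [[0.003,0,0.015],[0,0,0]],
    [[0,0,0.012],[0,0,0]],
    [[0.004,0,0.005],[0,0,0]],
    [[0.004,0,0.005],[0,0,0]],
    [[0.0036,0,0.0054],[0,0,0]],
    [[0.0036,0,0.0054],[0,0,0]],
    [[0.003,0,0.0058],[0,0,0]],
    [[0.003,0,0.0058],[0,0,0]],
    [[0.0024,0,0.006],[0,0,0]],
    [[0.0024,0,0.006],[0,0,0]],
    [[0.0018,0,0.0062],[0,0,0]],
    [[0.0018,0,0.0062],[0,0,0]],
    [[0,0,0],[0,0,0]]
  ]
}}

```text
time: 10.77
tool_pos: [0.4301, 0.1532, 0.1961]
tool_rot: [0.075, 0.997, 0.0, -0.002]
contact_force: [-6.2, 0.9, 9.5]
grip_width: 0.007
grip_force: 4.8
```

```bash
python3 -c "
from h import *
k=c2w(30-130*np.cos(np.radians(42)-.5),-54);st([*k,.18+.016])"
```

```text
10.77 [0.4301 0.1532 0.1961] grip 0.007 4.8 F [-6.2  0.9  9.5] x [-0.989  0.15   0.004] z [-0.004  0.    -1.   ]
tool delta [-0.0022 -0.0003  0.    ]
```

Emit:
{"name": "drive_effector", "arguments": {
  "deltas": [
    [[0.0002,0,0.0064],[0,0,0]],
    [[0.0002,0,0.0064],[0,0,0]],
    [[0.0006,0,0.0065],[0,0,0]],
    [[0.0005,0,0.0065],[0,0,0]],
    [[-0.0001,0,0.0065],[0,0,0]],
    [[-0.0001,0,0.0065],[0,0,0]],
    [[-0.0007,0,0.0065],[0,0,0]],
    [[-0.0008,0,0.0064],[0,0,0]],
    [[-0.0014,0,0.0064],[0,0,0]],
    [[0,0,0],[0,0,0]]
  ]
}}

```text
time: 11.6
tool_pos: [0.4316, 0.1527, 0.1378]
tool_rot: [0.075, 0.997, -0.0, -0.003]
contact_force: [-6.7, 0.5, 10.7]
grip_width: 0.004
grip_force: 5.3
```

```bash
python3 -c "
from h import *
k=c2w(30-130*np.cos(np.radians(15.3)),-54);st([*k,.115+.016])"
```

```text
11.6 [0.4316 0.1527 0.1378] grip 0.004 5.3 F [-6.7  0.5 10.7] x [-0.989  0.15   0.005] z [-0.005 -0.    -1.   ]
tool delta [-0.0018  0.      0.0068]
```

Emit:
{"name": "drive_effector", "arguments": {
  "deltas": [
    [[-0.0017,0,0.0063],[0,0,0]],
    [[-0.0005,0,0.0035],[0,0,0]],
    [[0,0,0],[0,0,0]],
    [[0,0,0],[0,0,0]]
  ]
}}

```text
time: 11.93
tool_pos: [0.4339, 0.1525, 0.1306]
tool_rot: [0.075, 0.997, -0.0, -0.002]
contact_force: [-12.6, -0.5, 31.2]
grip_width: 0.002
grip_force: 15.9
```

Emit:
{"name": "drive_effector", "arguments": {
  "deltas": [
    [[0,0,0.003],[0,0,0]],
    [[0,0,0],[0,0,0]],
    [[0,0,0],[0,0,0]]
  ]
}}

```text
time: 12.18
tool_pos: [0.434, 0.1526, 0.13]
tool_rot: [0.075, 0.997, -0.0, -0.001]
contact_force: [-20.4, -2.1, 61.9]
grip_width: 0.01
grip_force: 30.3
```

Force rose sharply to 62 N at z=0.130, exactly where the stop should be. Now easing it up slowly.

Emit:
{"name": "drive_effector", "arguments": {
  "deltas": [
    [[0,0,-0.003],[0,0,0]],
    [[0.0005,0,-0.0025],[0,0,0]],
    [[0.0009,0,-0.0042],[0,0,0]],
    [[0.0009,0,-0.0042],[0,0,0]],
    [[0.0009,0,-0.0042],[0,0,0]],
    [[0.0005,0,-0.0043],[0,0,0]],
    [[0.0005,0,-0.0043],[0,0,0]],
    [[0.0005,0,-0.0043],[0,0,0]],
    [[0,0,-0.0043],[0,0,0]],
    [[0,0,-0.0043],[0,0,0]],
    [[0,0,-0.0043],[0,0,0]],
    [[-0.0004,0,-0.0043],[0,0,0]],
    [[-0.0004,0,-0.0043],[0,0,0]],
    [[-0.0004,0,-0.0043],[0,0,0]],
    [[-0.0008,0,-0.0042],[0,0,0]],
    [[-0.0008,0,-0.0042],[0,0,0]],
    [[-0.0008,0,-0.0042],[0,0,0]]
  ]
}}

```text
time: 13.6
tool_pos: [0.4386, 0.1526, 0.1969]
tool_rot: [0.075, 0.997, 0.0, 0.003]
contact_force: [3.7, 0.0, 5.2]
grip_width: 0.007
grip_force: 2.6
```

```bash
python3 -c "
from h import *
st()"
```

```text
13.6 [0.4386 0.1526 0.1969] grip 0.007 2.6 F [3.7 0.  5.2] x [-0.989  0.15  -0.007] z [ 0.007  0.    -1.   ]
```

Emit:
{"name": "drive_effector", "arguments": {
  "deltas": [
    [[0,0,-0.0042],[0,0,0]],
    [[0,0,-0.0042],[0,0,0]],
    [[0,0,-0.0042],[0,0,0]],
    [[-0.0006,0,-0.004],[0,0,0]],
    [[-0.0012,0,-0.004],[0,0,0]],
    [[-0.0016,0,-0.004],[0,0,0]],
    [[-0.002,0,-0.0038],[0,0,0]],
    [[-0.002,0,-0.0038],[0,0,0]],
    [[-0.002,0,-0.0038],[0,0,0]],
    [[-0.0024,0,-0.0036],[0,0,0]],
    [[-0.0024,0,-0.0036],[0,0,0]],
    [[-0.0024,0,-0.0036],[0,0,0]],
    [[-0.0027,0,-0.0034],[0,0,0]],
    [[-0.0027,0,-0.0034],[0,0,0]],
    [[-0.0027,0,-0.0034],[0,0,0]],
    [[0,0,-0.003],[0,0,0]],
    [[0,0,-0.003],[0,0,0]],
    [[0,0,-0.003],[0,0,0]]
  ]
}}

```text
time: 15.1
tool_pos: [0.4586, 0.1488, 0.2607]
tool_rot: [0.075, 0.997, -0.0, -0.001]
contact_force: [0.1, -0.3, 0.4]
grip_width: 0.005
grip_force: 0.0
```

```bash
python3 -c "
from h import *
h=c2w(-85,62);print(h);st([*h,.34])"
```

```text
[0.46116778 0.26555546]
15.1 [0.4586 0.1488 0.2607] grip 0.005 0.0 F [ 0.1 -0.3  0.4] x [-0.989  0.15   0.002] z [-0.002 -0.    -1.   ]
tool delta [ 0.0152  0.1158 -0.0793]
```

Emit:
{"name": "drive_effector", "arguments": {
  "deltas": [
    [[0,0,-0.02],[0,0,-0.117]],
    [[0,0,-0.02],[0,0,-0.117]],
    [[0,0,-0.02],[0,0,-0.117]],
    [[0,0,-0.02],[0,0,-0.117]],
    [[0,0,0],[0,0,-0.117]],
    [[0,0,0],[0,0,-0.117]],
    [[0,0,0],[0,0,-0.117]],
    [[0,0,0],[0,0,-0.117]],
    [[0,0,0],[0,0,0]]
  ],
  "aperture": 0.7
}}

```text
time: 15.85
tool_pos: [0.459, 0.1488, 0.3408]
tool_rot: [-0.385, 0.923, 0.0, -0.001]
contact_force: [0.1, -0.3, 0.2]
grip_width: 0.648
grip_force: 0.0
```

```bash
python3 -c "
from h import *
h=c2w(-85,62);st([*h,.116]);print(get_state()['q'])
S=camrig.get_image('scene');T=camrig.get_image('top')
for I in (S,T): print('pred axis',[np.round(proj(I,[*h,z]),1) for z in (.07,.11,.189)])
"
```

```text
15.85 [0.459  0.1488 0.3408] grip 0.648 0.0 F [ 0.1 -0.3  0.2] x [-0.704 -0.71   0.001] z [-0.001 -0.    -1.   ]
tool delta [-0.0847  0.0805  0.2248]
[ 1.70260902e-01  9.33854822e-02  1.57222456e+00  2.64779093e-05
  1.47725202e+00 -2.19002638e+00]
pred axis [array([233.3, 266.7]), array([232.5, 247.6]), array([230.9, 207.2])]
pred axis [array([232.4, 262.9]), array([229.7, 255.6]), array([223.8, 239.2])]
```

Emit:
{"name": "drive_effector", "arguments": {
  "deltas": [
    [[-0.03,0.028,0],[0,0,0]],
    [[-0.03,0.028,0],[0,0,0]],
    [[-0.0247,0.0245,0.02],[0,0,0]],
    [[0,0,0.03],[0,0,0]],
    [[0,0,0.03],[0,0,0]],
    [[0,0,0],[0,0,0]],
    [[0,0,0],[0,0,0]]
  ]
}}

```text
time: 16.53
tool_pos: [0.4612, 0.2652, 0.2599]
tool_rot: [-0.382, 0.924, -0.0, -0.002]
contact_force: [-0.8, -0.5, -0.3]
grip_width: 0.701
grip_force: 0.0
```

```bash
python3 - <<'E'
from h import *
h=c2w(-85,62);st([*h,.116]);s=get_state()
w=camrig.get_image("wrist");cv2.imwrite("pics/w2.png",w["color"][...,::-1])
m=cv2.inRange(cv2.cvtColor(w["color"],cv2.COLOR_RGB2HSV),(5,150,100),(18,255,255))
k,l,t,c=cv2.connectedComponentsWithStats(m);print([(t[i].tolist(),c[i].round(1)) for i in range(1,k) if t[i,4]>60])
W=np.eye(4);W[:3,:3]=R.from_quat(s["tool_rot"]).as_matrix();W[:3,3]=s["tool_pos"];w["world_from_camera"]=W@w["hand_eye"]
print([np.round(proj(w,[*h,z]),1) for z in (.07,.11,.189)])
E
```

```text
16.53 [0.4612 0.2652 0.2599] grip 0.701 0.0 F [-0.8 -0.5 -0.3] x [-0.709 -0.706  0.004] z [-0.004 -0.002 -1.   ]
tool delta [-8.000e-04  1.000e-04  1.439e-01]
[([269, 187, 29, 42, 853], array([283.3, 209.8])), ([0, 221, 25, 40, 383], array([  7.1, 247.6])), ([447, 359, 15, 15, 61], array([453.4, 366.1]))]
[array([280.9, 188.8]), array([280.9, 196.1]), array([280.8, 217.4])]
```

View pics/w2.png

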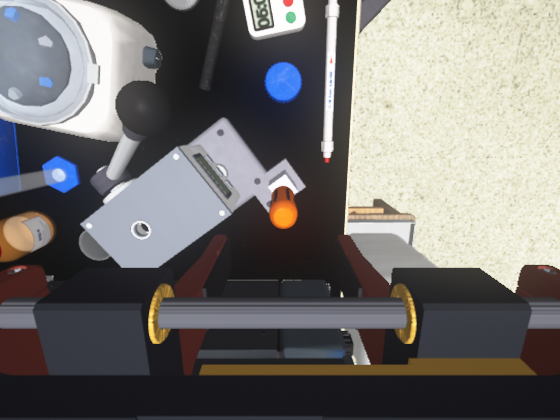

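The wrist view shows the handle at (283,213) between the fingers, about 2 mm toward +y of the tool. I'll shift slightly, descend and grip.

Emit:
{"name": "drive_effector", "arguments": {
  "deltas": [
    [[-0.0008,0.0015,0.03],[0,0,0]],
    [[0,0,0.03],[0,0,0]],
    [[0,0,0.03],[0,0,0]],
    [[0,0,0.03],[0,0,0]],
    [[0,0,0.024],[0,0,0]],
    [[0,0,0],[0,0,0]],
    [[0,0,0],[0,0,0]]
  ]
}}

```text
time: 17.17
tool_pos: [0.4631, 0.2671, 0.1181]
tool_rot: [-0.382, 0.924, -0.0, 0.0]
contact_force: [-0.1, 0.1, -0.2]
grip_width: 0.698
grip_force: 0.0
```

Emit:
{"name": "drive_effector", "arguments": {
  "deltas": [
    [[0,0,0],[0,0,0]],
    [[0,0,0],[0,0,0]],
    [[0,0,0],[0,0,0]],
    [[0,0,0],[0,0,0]],
    [[0,0,0],[0,0,0]],
    [[0,0,0],[0,0,0]],
    [[0,0,0],[0,0,0]],
    [[0,0,0],[0,0,0]]
  ],
  "aperture": 0.0
}}

```text
time: 17.83
tool_pos: [0.4625, 0.2673, 0.1174]
tool_rot: [-0.383, 0.924, -0.0, 0.0]
contact_force: [-0.5, -0.7, 4.7]
grip_width: 0.28
grip_force: 30.0
```

Emit:
{"name": "drive_effector", "arguments": {
  "deltas": [
    [[0,0,-0.01],[0,0,0]],
    [[0,0,-0.015],[0,0,0]],
    [[0,0,-0.015],[0,0,0]],
    [[0,0,-0.015],[0,0,0]],
    [[0,0,-0.015],[0,0,0]],
    [[0,0,-0.025],[0,0,0]],
    [[0,0,-0.035],[0,0,0]],
    [[0,0,-0.035],[0,0,0]],
    [[0,0,-0.035],[0,0,0]],
    [[0,0,0],[0,0,0]],
    [[0,0,0],[0,0,0]]
  ]
}}

```text
time: 18.75
tool_pos: [0.4632, 0.2677, 0.3197]
tool_rot: [-0.383, 0.924, -0.0, 0.002]
contact_force: [-0.4, 0.2, -2.0]
grip_width: 0.279
grip_force: 30.0
```

```bash
python3 - <<'E'
from h import *
s=c2w(26,0);st([*s,.3])
S=camrig.get_image("scene");T=camrig.get_image("top")
f=lambda I:I["color"][60:330,130:400]
cv2.imwrite("pics/lift.png",cv2.resize(np.hstack([f(S),f(T)]),None,fx=1.48,fy=1.48,interpolation=cv2.INTER_CUBIC)[...,::-1])
E
```

```text
18.75 [0.4632 0.2677 0.3197] grip 0.279 30.0 F [-0.4  0.2 -2. ] x [-0.707 -0.707 -0.004] z [ 0.004  0.002 -1.   ]
tool delta [-0.0127 -0.1263  0.0199]
```

View pics/lift.png

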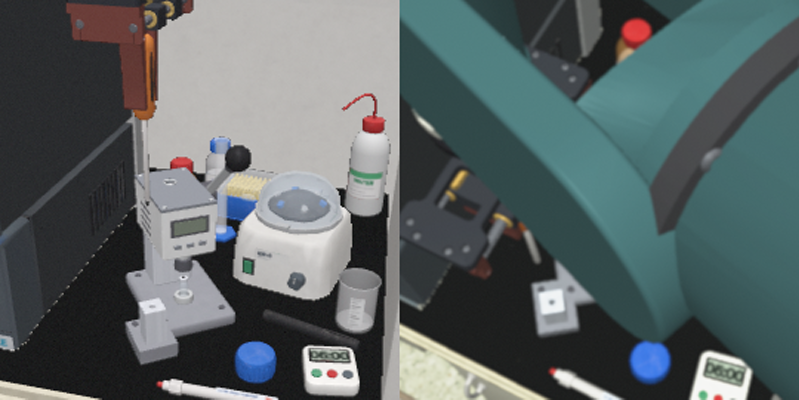

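The driver is held upright, its tip clear of the post, and the lever is at rest. Moving over the hole.

Emit:
{"name": "drive_effector", "arguments": {
  "deltas": [
    [[-0.003,-0.025,0],[0,0,0]],
    [[-0.003,-0.025,0],[0,0,0]],
    [[-0.003,-0.025,0],[0,0,0]],
    [[-0.003,-0.025,0],[0,0,0]],
    [[0,-0.02,0],[0,0,0]],
    [[0,-0.006,0],[0,0,0]],
    [[0,0,0],[0,0,0]],
    [[0,0,0],[0,0,0]],
    [[0,0,0],[0,0,0]]
  ]
}}

```text
time: 19.6
tool_pos: [0.5583, 0.1874, 0.3163]
tool_rot: [-0.383, 0.924, 0.0, -0.001]
contact_force: [-0.1, 0.1, -1.0]
grip_width: 0.277
grip_force: 30.0
```

```bash
python3 - <<'E'
from h import *
s=c2w(26,0);st([*s,.3]);q=get_state()
w=camrig.get_image("wrist");S=camrig.get_image("scene")
W=np.eye(4);W[:3,:3]=R.from_quat(q["tool_rot"]).as_matrix();W[:3,3]=q["tool_pos"];w["world_from_camera"]=W@w["hand_eye"]
z=q["tool_pos"][2]
for n,I in(("w",w),("S",S)):
    print(n,"hole",np.round(proj(I,[*s,.176]),1),"axis tip,shaft,top",[np.round(proj(I,[*q["tool_pos"][:2],z+d]),1) for d in(-.109,-.06,.07)])
a=proj(w,[*s,.19]);b=proj(S,[*s,.2]);print(a,b)
f=lambda I,p:(int(max(p[0]-35,0)),int(max(p[1]-50,0)))
o=[];
for I,p in((w,a),(S,b)):
    x,y=f(I,p);print("origin",x,y);o.append(cv2.resize(I["color"][y:y+90,x:x+64],(384,540),interpolation=cv2.INTER_CUBIC))
cv2.imwrite("pics/over.png",np.hstack(o)[...,::-1]);cv2.imwrite("pics/wfull.png",w["color"][...,::-1]);cv2.imwrite("pics/sfull.png",S["color"][...,::-1])
E
```

```text
19.6 [0.5583 0.1874 0.3163] grip 0.277 30.0 F [-0.1  0.1 -1. ] x [-0.707 -0.707  0.001] z [-0.002  0.    -1.   ]
tool delta [-0.0023 -0.0022  0.0163]
w hole [278.5 199.7] axis tip,shaft,top [array([280.5, 205.2]), array([280.3, 220.9]), array([279.3, 330.3])]
S hole [244.7 183.2] axis tip,shaft,top [array([245.2, 168.6]), array([244.7, 143.7]), array([243. ,  70.9])]
(np.float64(278.41755986297426), np.float64(202.9876930227584)) (np.float64(244.47387025874008), np.float64(171.59382983878947))
origin 243 152
origin 209 121
```

View pics/over.png

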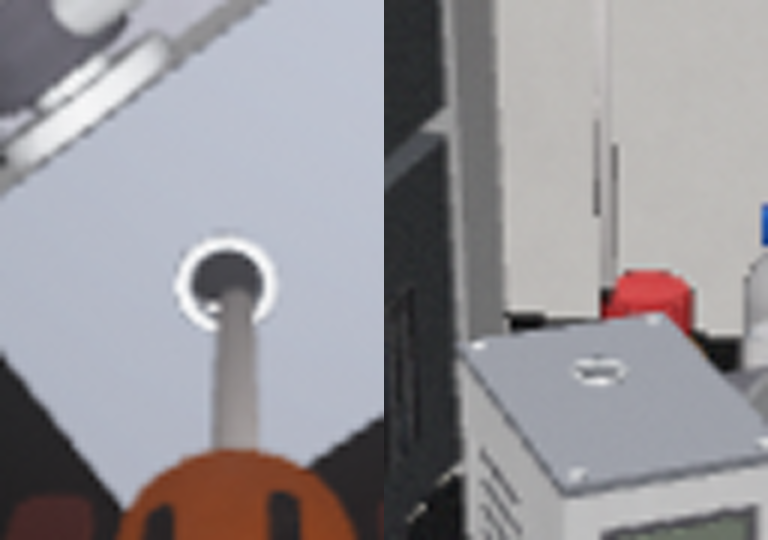

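```bash
python3 - <<'E'
from h import *
q=get_state();w=camrig.get_image("wrist")
W=np.eye(4);r=R.from_quat(q["tool_rot"]);W[:3,:3]=r.as_matrix();W[:3,3]=q["tool_pos"];w["world_from_camera"]=W@w["hand_eye"]
H=onz(w,280.6,198.9,.176);print(H)
for z in(.195,.20,.205):
    p=onz(w,282.2,199.6,z);print(z,p.round(4),"need (tool)",r.inv().apply(H-p).round(4))
# shaft centreline rows in wrist + scene
for I,rows,u0,u1 in((w,(206,212,218,224),272,294),):
    for v in rows: print(v,I["color"][v,u0:u1].sum(1).tolist())
S=camrig.get_image("scene")
for v in(135,142,150,158,164,167,170,173): print(v,S["color"][v,238:254].sum(1).tolist())
E
```

```text
[0.55993875 0.18861931 0.176     ]
0.195 [0.556 0.187 0.195] need (tool) [-0.0039 -0.0017  0.019 ]
0.2 [0.5552 0.1862 0.2   ] need (tool) [-0.0051 -0.0017  0.024 ]
0.205 [0.5543 0.1853 0.205 ] need (tool) [-0.0064 -0.0017  0.029 ]
206 [564, 564, 566, 565, 530, 597, 642, 476, 363, 383, 383, 388, 385, 480, 554, 570, 574, 571, 572, 573, 574, 574]
212 [563, 563, 563, 563, 563, 564, 476, 385, 382, 400, 408, 416, 419, 468, 544, 568, 568, 568, 569, 568, 567, 568]
218 [560, 560, 559, 559, 558, 562, 454, 388, 408, 422, 432, 440, 446, 462, 534, 561, 563, 564, 565, 565, 562, 565]
224 [557, 558, 554, 555, 556, 556, 436, 390, 424, 444, 460, 465, 472, 477, 532, 557, 557, 560, 559, 561, 560, 558]
135 [560, 555, 558, 561, 557, 557, 544, 553, 528, 564, 561, 565, 562, 563, 557, 563]
142 [556, 555, 554, 556, 558, 555, 548, 529, 518, 557, 557, 561, 561, 563, 566, 564]
150 [557, 559, 558, 556, 559, 539, 410, 518, 481, 383, 560, 559, 557, 557, 563, 564]
158 [563, 560, 557, 563, 562, 533, 318, 488, 467, 396, 563, 564, 563, 566, 563, 562]
164 [554, 563, 563, 563, 563, 562, 549, 466, 452, 401, 563, 559, 557, 556, 555, 557]
167 [556, 557, 558, 560, 560, 560, 545, 460, 464, 403, 396, 341, 342, 350, 346, 342]
170 [562, 560, 563, 561, 564, 560, 528, 110, 155, 274, 352, 372, 362, 361, 364, 364]
173 [562, 561, 560, 560, 559, 561, 525, 164, 247, 262, 273, 302, 374, 386, 447, 520]
```

Relative to the hole, the tip needs about dx -4.3, dy -1.7 mm (the two views agree within about 1 mm). I'll shift, lower 16 mm to just above the panel and look again.

Emit:
{"name": "drive_effector", "arguments": {
  "deltas": [
    [[-0.0043,-0.0017,0],[0,0,0]],
    [[0,0,0.008],[0,0,0]],
    [[0,0,0.008],[0,0,0]],
    [[0,0,0],[0,0,0]],
    [[0,0,0],[0,0,0]]
  ]
}}

```text
time: 20.22
tool_pos: [0.5632, 0.1883, 0.2998]
tool_rot: [-0.383, 0.924, 0.0, -0.001]
contact_force: [0.3, 0.4, -0.4]
grip_width: 0.279
grip_force: 30.0
```

```bash
python3 - <<'E'
from h import *
st();w=camrig.get_image("wrist");S=camrig.get_image("scene")
a=cv2.resize(w["color"][165:255,248:312],(384,540),interpolation=cv2.INTER_CUBIC)
b=cv2.resize(S["color"][145:205,222:266],(396,540),interpolation=cv2.INTER_CUBIC)
cv2.imwrite("pics/over2.png",np.hstack([a,b])[...,::-1])
E
```

```text
20.22 [0.5632 0.1883 0.2998] grip 0.279 30.0 F [ 0.3  0.4 -0.4] x [-0.707 -0.707  0.002] z [-0.002 -0.001 -1.   ]
```

View pics/over2.png

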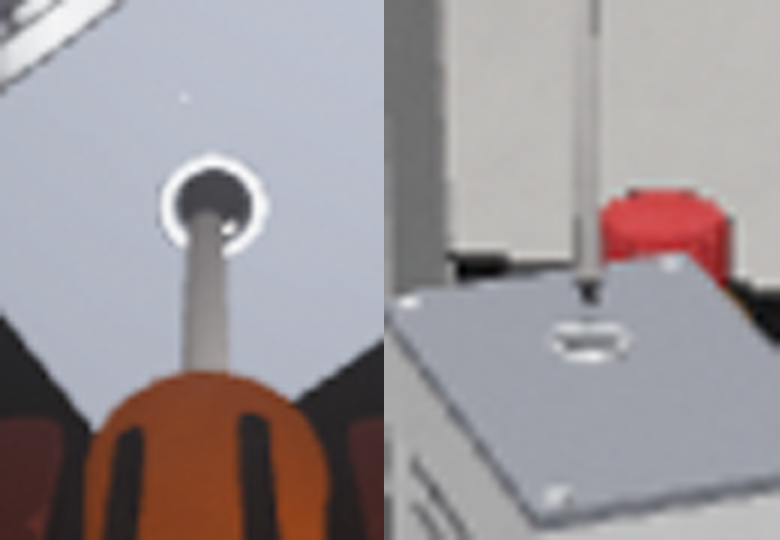

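Scene crop: the tip at (588,300) is right above the hole centre at (592,342). Wrist: the shaft is about 0.8 mm left of the hole centre. I'll make a small correction and enter.

Emit:
{"name": "drive_effector", "arguments": {
  "deltas": [
    [[0.0005,0.0008,0],[0,0,0]],
    [[0,0,0.005],[0,0,0]],
    [[0,0,0.005],[0,0,0]],
    [[0,0,0.005],[0,0,0]],
    [[0,0,0.004],[0,0,0]],
    [[0,0,0],[0,0,0]],
    [[0,0,0],[0,0,0]]
  ]
}}

```text
time: 20.9
tool_pos: [0.5627, 0.1886, 0.2815]
tool_rot: [-0.383, 0.924, 0.0, -0.001]
contact_force: [0.6, -0.9, -0.0]
grip_width: 0.285
grip_force: 30.0
```

Emit:
{"name": "drive_effector", "arguments": {
  "deltas": [
    [[0,0,0.004],[0,0,0]],
    [[0,0,0.004],[0,0,0]],
    [[0,0,0.003],[0,0,0]],
    [[0,0,0],[0,0,0]],
    [[0,0,0],[0,0,0]]
  ]
}}

```text
time: 21.32
tool_pos: [0.5629, 0.1886, 0.2707]
tool_rot: [-0.383, 0.924, 0.0, -0.0]
contact_force: [0.6, -0.4, 0.3]
grip_width: 0.282
grip_force: 30.0
```

Emit:
{"name": "drive_effector", "arguments": {
  "deltas": [
    [[0,0,0.002],[0,0,0]],
    [[0,0,0.001],[0,0,0]],
    [[0,0,0],[0,0,0]],
    [[0,0,0],[0,0,0]]
  ]
}}

```text
time: 21.65
tool_pos: [0.5633, 0.1887, 0.2685]
tool_rot: [-0.383, 0.924, -0.0, 0.0]
contact_force: [0.8, -0.5, 3.4]
grip_width: 0.284
grip_force: 30.0
```

Emit:
{"name": "drive_effector", "arguments": {
  "deltas": [
    [[0,0,0.002],[0,0,0]],
    [[0,0,0],[0,0,0]],
    [[0,0,0],[0,0,0]]
  ]
}}

```text
time: 21.9
tool_pos: [0.5634, 0.1887, 0.2664]
tool_rot: [-0.383, 0.924, -0.0, 0.0]
contact_force: [0.0, -0.0, 3.6]
grip_width: 0.279
grip_force: 30.0
```

Emit:
{"name": "drive_effector", "arguments": {
  "deltas": [
    [[0,0,0.002],[0,0,0]],
    [[0,0,0],[0,0,0]],
    [[0,0,0],[0,0,0]]
  ]
}}

```text
time: 22.15
tool_pos: [0.5634, 0.1887, 0.2644]
tool_rot: [-0.383, 0.924, -0.0, 0.0]
contact_force: [0.6, 1.2, 6.4]
grip_width: 0.278
grip_force: 30.0
```

Emit:
{"name": "drive_effector", "arguments": {
  "deltas": [
    [[0,0,0.001],[0,0,0]],
    [[0,0,0],[0,0,0]],
    [[0,0,0],[0,0,0]]
  ]
}}

```text
time: 22.4
tool_pos: [0.5635, 0.1888, 0.2643]
tool_rot: [-0.383, 0.924, -0.0, 0.001]
contact_force: [-2.1, -0.8, 10.5]
grip_width: 0.281
grip_force: 30.0
```

Emit:
{"name": "drive_effector", "arguments": {
  "deltas": [
    [[0,0,0.001],[0,0,0]],
    [[0,0,0],[0,0,0]],
    [[0,0,0],[0,0,0]],
    [[0,0,0],[0,0,0]],
    [[0,0,0],[0,0,0]],
    [[0,0,0],[0,0,0]]
  ]
}}

```text
time: 22.9
tool_pos: [0.5636, 0.1889, 0.2641]
tool_rot: [-0.383, 0.924, -0.0, 0.001]
contact_force: [-2.7, -0.6, 14.7]
grip_width: 0.287
grip_force: 30.0
```

Emit:
{"name": "drive_effector", "arguments": {
  "deltas": [
    [[0,0,0.0005],[0,0,0]],
    [[0,0,0],[0,0,0]],
    [[0,0,0],[0,0,0]],
    [[0,0,0],[0,0,0]],
    [[0,0,0],[0,0,0]],
    [[0,0,0],[0,0,0]],
    [[0,0,0],[0,0,0]],
    [[0,0,0],[0,0,0]],
    [[0,0,0],[0,0,0]],
    [[0,0,0],[0,0,0]]
  ]
}}

```text
time: 23.73
tool_pos: [0.5637, 0.1889, 0.264]
tool_rot: [-0.383, 0.924, -0.0, 0.001]
contact_force: [-2.5, -0.4, 17.0]
grip_width: 0.281
grip_force: 30.0
```

```bash
python3 - <<'E'
from h import *
S=camrig.get_image("scene");cv2.imwrite("pics/final.png",cv2.resize(S["color"][110:350,190:410],None,fx=2.5,fy=2.5,interpolation=cv2.INTER_CUBIC)[...,::-1])
E
```

```text
(no output)
```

View pics/final.png

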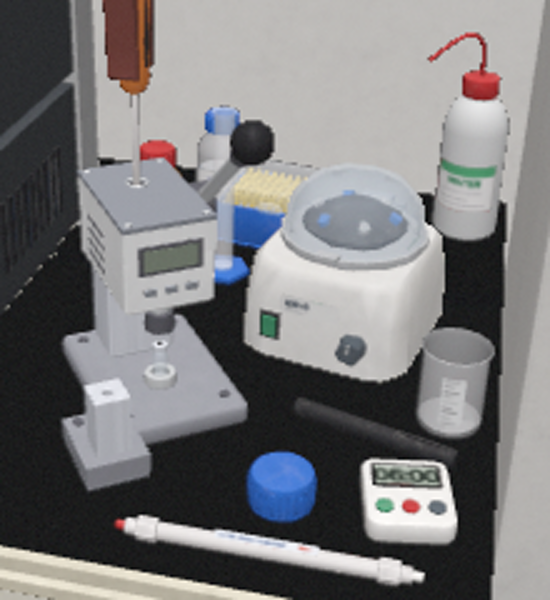

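The shaft goes into the hole at (137,182), the vial stands in its seat at (160,360), and the knob is at rest at (252,142). The loose things are where they were, and the force holds steady at 17 N at the button's stop.

```bash
python3 -c "
from rig import bot, camrig, ticket, get_state
print(ticket.sign_off())"
```

```text
the job is handed in; nothing more can be done
None
```

I handed the job in at about 24 s with the screwdriver still gripped and the teach button held at its stop (17 N). The lever was pulled twice, because the fingers slipped on the knob near the stop the first time; the second pull, pressed from above, clearly hit the stop (62 N at the fingertips) and was eased back to rest. The vial is in its seat and the loose things on the bench are where they were.

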